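# Dispense one growing pellet and shut the sowing drawer

### The job

Pull the half-shut sowing drawer right out to its stop, then push the sprung plunger of the pellet dispenser beside it fully home and let it spring back, so that exactly one growing pellet drops into the drawer. Then push the drawer fully shut with the pellet inside. Leave everything standing around where it is.

Things in the scene. Friction and masses are not known exactly. Their poses are not given: they have to be found in the camera images.
- drawer (a joint): opening of the drawer in m: 0 = shut, 0.14 = out at its stop; it starts 0.05 to 0.075 open, which leaves that much room between the unit and the back of the front panel; it slides along -x of unit with about 1 to 2 N of friction and stays where it is left
- unit: low plywood drawer unit fixed to the table, 190 deep (x) x 212 wide (y) x 68 mm high; origin at table level under the middle of its open front; x points into the unit (the way the drawer shuts), y along its front, z up. The back face of the drawer's front panel is at x = -opening
- drawer_front (a point): middle of the top edge of the drawer's front panel, half-way through its thickness, 56 mm above the table; the axes are those of unit. The panel is 10 mm thick (x, 5 mm either side of this point) and 194 mm wide (y), 6 to 56 mm above the table, with a steel knob of 24 mm diameter in the middle of its outer (-x) side, standing out 24 mm. It can be hooked from inside or pushed from outside anywhere beside the knob
- drawer_in (a point): centre of the drawer's inner floor, 12 mm above the table; the open tray is 160 mm (x) x 178 mm (y) inside, with walls 5 mm thick up to 50 mm above the table; the axes are those of unit
- dispenser: pellet dispenser fixed to the table beside the drawer, at its -y side: a plywood foot 64 (x) x 110 mm (y), an aluminium deck at 64 mm height and a grey square tower 64 x 54 mm, open above, top at 118 mm above the table, with the pellets stacked in it. Origin at table level under the tower's centre; +y is the way the plunger is pushed and the pellet comes out
- plunger_pad (a point): centre of the outer (-y) face of the plunger's upright black push plate, 90 mm above the table; plate 44 mm wide (x), 8 mm thick (y), 66 to 114 mm above the table; the axes are those of dispenser, push along +y
- plunger (a joint): travel of the plunger in m: 0 = out (at rest), 0.066 = fully home; spring of 3 N at rest rising to 7 N fully home, springs back by itself. One full stroke and return delivers the lowest pellet, and each further stroke another one
- lip (a point): end of the dispenser's deck, over the drawer, 64 mm above the table, where the pellet drops off; 50 mm in +y from the tower's axis; it lies 53 to 71 mm in front of the unit, so the drawer has to be out to catch the pellet
- pellet0_center (a point): centre of the lowest pellet in the tower, the one delivered first: a brown disc 40 mm across, 12 mm thick, about 25 g
- pellet1_center (a point): centre of the second pellet, of the same size, above it
- pellet2_center (a point): centre of the third, topmost pellet, of the same size
- pot: bystander: loose terracotta pot, 72 mm across, 65 mm high, standing on the rear of the drawer unit; origin under it
- jar: bystander: loose glass jar with a steel cap, 52 mm across, 85 mm high, beside the drawer on the table; origin under it
- trowel: bystander: loose hand spatula with a wooden handle, 240 mm long, lying on the table; origin under its middle
- peg: bystander: loose wooden clothes peg, 72 mm long, 10 mm high, lying on the table; origin under it
There are look-alikes about, which are no part of the job. What is shaped like the dispenser but green or orange is not meant. What is shaped like the part that bears pellet2_center but turquoise is not meant.

How it is judged:
By the outcome, as a careful person would: the job done as asked, in the order asked, and still so for the second after the job is handed in, with the robot touching nothing.
It also fails if it takes over 64 s, if anything falls off the work surface, if the arm or the gripper's body presses on something with over 40 N, if the wrist force passes 120 N, or if a joint passes its speed limit or range.

### The arm

A 6-joint arm with a two-finger parallel gripper is mounted at the origin on the work surface. World frame = base frame: x ahead of the robot, y to its left, z up, the work surface at z = 0. Lengths are in m, angles in degrees, forces in N, time in s.
With the tool pointing down it reaches from about 0.3 to 0.75 m from the base axis. Payload 8.5 kg.
Tool frame: the origin (TCP) lies midway between the tips of the shut fingers; the grasp point (between the pads) lies env.tcp_to_grasp behind it (env.tcp_to_grasp is the distance from the TCP to the grasp point, in m); z points along the fingers, y is the line along which they close (so a half turn about z gives the same grasp; the last joint's range is limited). The gripper opens to 85 mm and grips with 20 to 120 N. Pads are 22 mm wide; open, the fingers measure 114 mm over their backs; the gripper's body (76 mm by 85 mm) begins 54 mm behind the grasp point. The pads swing forward as they close: fully open they stand 13 mm farther back than shut.
Start: joints at [-87.622, 21.807, 74.336, -0, 83.858, -12.336], TCP at [0.14, -0.532, 0.231] pointing down, gripper open.
Joint ranges: [-178.18, 178.18], [-50.72, 133.34], [12.68, 142.11], [-81.47, 261.47], [9.98, 163.14], [-165.26, 165.26]. Speed limits (degrees/s): [136.94, 136.94, 180, 180, 180, 180].

### API

Orientations are given as a 3x3 rotation matrix whose columns are the frame's x, y, z axes.
In Python, from rig import observe, optics, job, env gives the robot as it stands. The module is installed in compiled form; this text tells all that it offers.
- The arm moves only by the shell command python3 -m jog 'ROWS' [FORCE]. ROWS is JSON, a list of rows, each a list of 7 numbers: the turn, a rotation vector about the tool's x, y, z in rad, then the shift along the tool's x, y, z in m, then the opening in per cent of the stroke, from 0 (shut) to 100 (fully open). A call has 1 to 10 rows; each row shifts and turns the commanded pose from where the row before left it, along the tool's axes as they then stand; what a row does not reach is not made up. A row lasts 1/8 s, in which the tool goes at most 62.5 mm and 10.7 degrees, less where a joint would pass 70% of its speed; a pose out of reach is approached as far as the arm can. A call is refused whole if a number of a shift passes 0.0625 or a number of a turn 0.188, either way. A call with a gripper value outside its range is refused whole. The fingers move at their own pace and stop on an object; FORCE is the grip in N (left out, the last holds). Time passes only in rows, so rows that do not move let the fingers close. It gives the time, the measured TCP pose, the force, the opening and the grip force at its end, in the units of the state.
- observe(): the state, without advancing time (a new reading comes with each control period).
- optics.get_image(name): name is "scene" or "top" or "wrist"; returns a dict with "pixels" (480x640x3 uint8, red, green, blue), "mtx" (3x3 intrinsics, pixels), "rvec" (rotation vector, rad) and "tvec" (3), from world to camera coordinates, as OpenCV has them. Camera axes: x right, y down, z forward; pixel columns grow to the right and rows downward; lengths in m; the calibration is good to about 2 mm. A picture is of the moment at which its call begins. There is no depth.
- job.close_job(): hands the job in; it is judged then, once.
The state is a dict: "time_s": time; "q": joint angles; "qvel": joint speeds; "joint_efforts": joint torques, N m; "position": TCP position; "tool_rot": TCP orientation; "ft_force": force on the tool from outside, world axes, zero at the start; "wrist_torque": the same for the moment, N m; "grip_width": finger opening in m; "gripper_force": force on a finger pad.
Only numpy, scipy, OpenCV 4.12 (cv2) and the standard library are available. Lean on these libraries where they do the work, as an engineer would, in place of code of your own. Each camera call takes 0.05 s, during which the arm holds its last target. There are 200 camera calls.

## Working session

There is one attempt and no reset: what is moved stays moved. The work goes in short steps, Python scripts to look and compute and a shell command to move; the robot and the scene stay as the last step left them, time stands still between calls to the robot, and variables do not carry over. Pictures are saved under pics/ and viewed, at most 10 in all, crops included, and the job is handed in when it is done.

```bash
mkdir -p pics; cat > h.py <<'E'
import numpy as np, cv2
from rig import observe, optics, job, env
def grab(n,f=None):
    d=optics.get_image(n)
    if f: cv2.imwrite('pics/'+f,d['pixels'][:,:,::-1])
    return d
def ray(d,uv,z):
    R=cv2.Rodrigues(np.array(d['rvec'],float))[0];t=np.array(d['tvec'],float).ravel()
    o=-R.T@t; v=R.T@np.linalg.inv(np.array(d['mtx']))@np.array([uv[0],uv[1],1.])
    return o+v*(z-o[2])/v[2]
def proj(d,p):
    return cv2.projectPoints(np.array([p],float),np.array(d['rvec'],float),np.array(d['tvec'],float),np.array(d['mtx'],float),None)[0].ravel()
E
python3 - <<'E'
from h import *
import pickle
a=grab('scene','scene.png');b=grab('top','top.png');pickle.dump((a,b),open('ab.pkl','wb'))
for d in(a,b):
    R=cv2.Rodrigues(np.array(d['rvec'],float))[0];print(-R.T@np.array(d['tvec'],float).ravel(),R[2])
s=observe();print(s['time_s'],s['position'],s['tool_rot'],s['ft_force'],env.tcp_to_grasp)
E
```

```text
[ 1.14240103 -0.84674014  1.2556959 ] [-0.37035387  0.54002904 -0.75578214]
[ 0.47877432 -0.00217046  1.10920888] [ 0.10039597 -0.01582442 -0.99482171]
0.1 [ 0.13967371 -0.53169985  0.23078977] [[ 9.67219224e-01  2.53942848e-01 -4.58701589e-05]
 [ 2.53942695e-01 -9.67218408e-01  1.28770317e-03]
 [ 2.82636547e-04 -1.25713965e-03 -9.99999170e-01]] [ 0.57992412 -0.60893842  0.18231571] 0.0187
```

View pics/scene.png

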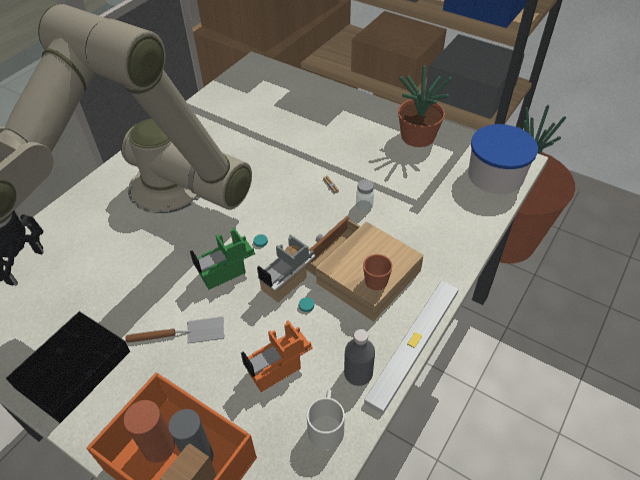

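View pics/top.png

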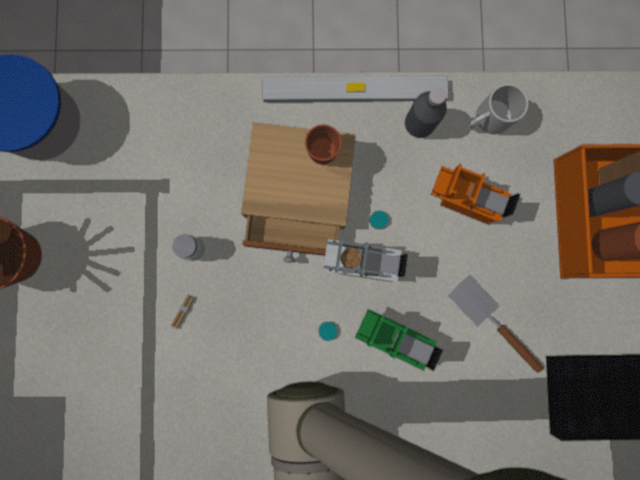

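The top view shows the candidates: the grey dispenser at (365,260), the green look-alike at (400,340) and the orange one at (475,193). Turquoise discs lie at (380,220) and (328,331). The drawer unit is at (297,172), with the pot on it at (323,143), the panel at (292,248), the knob at (291,257) and the jar at (188,246). By the description, the grey dispenser beside the drawer is the one I want, so I'll check it in a close crop.

```bash
python3 - <<'E'
from h import *
import pickle
a,b=pickle.load(open('ab.pkl','rb'))
c=b['pixels'][115:295,230:420,::-1]
cv2.imwrite('pics/crop.png',cv2.resize(c[:,:],None,fx=3.3,fy=3.3,interpolation=cv2.INTER_CUBIC))
E
```

```text
(no output)
```

View pics/crop.png

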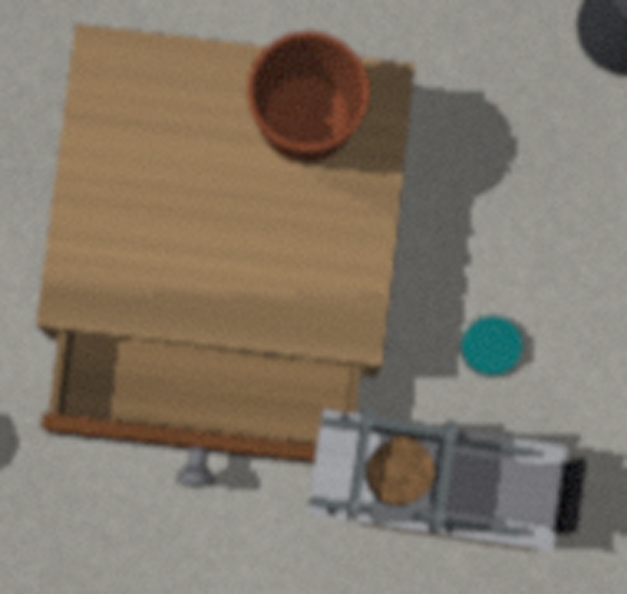

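The crop confirms the grey dispenser with its brown pellet at crop (401,470). Its lip ends at x≈316, the black push plate is at (571,495), and the front panel edge runs from (43,422) to (315,455). The unit's corners are also clear.

```bash
python3 - <<'E'
from h import *
import pickle
a,b=pickle.load(open('ab.pkl','rb'))
f=lambda u,v,z:ray(b,((u+.5)/3.3-.5+230,(v+.5)/3.3-.5+115),z)[:2]
FL,FR,BL,BR=[f(*p,.068) for p in((38,327),(381,367),(77,25),(412,65))]
print('dims',np.linalg.norm(FL-FR),np.linalg.norm(BL-BR),np.linalg.norm(FL-BL),np.linalg.norm(FR-BR))
y=(FL-FR)+(BL-BR);x=(BL-FL)+(BR-FR)
x/=np.linalg.norm(x);y/=np.linalg.norm(y);x=x+np.array([y[1],-y[0]]);x/=np.linalg.norm(x);y=np.array([-x[1],x[0]])
o=(FL+FR+BL+BR)/4-.095*x
print('o',o,'yaw',np.degrees(np.arctan2(x[1],x[0])))
U=lambda p:np.round([(p-o)@x,(p-o)@y],4)
for n,p in dict(panelLin=(50,414,.056),panelLout=(43,428,.056),panelRin=(315,445,.056),panelRout=(313,460,.056),lip1=(322,410,.066),lip2=(310,503,.066),pl1=(565,458,.114),pl2=(585,461,.114),pl3=(577,533,.114),pl4=(556,528,.114),pot=(308,92,.133),knob=(194,468,.031),pellet=(401,470,.11),tw1=(365,420,.118),tw2=(350,513,.118),tw3=(452,430,.118),tw4=(438,527,.118)).items():
    q=f(*p);print(n,np.round(q,4),U(q))
print('jar',ray(b,(186,245),.085))
E
```

```text
dims 0.20956115731803573 0.2084955981303902 0.1895282009786472 0.18906111689624
o [0.61265795 0.03577135] yaw -7.110190463684145
panelLin [0.5742 0.1335] [-0.0503  0.0922]
panelLout [0.5657 0.1377] [-0.0592  0.0953]
panelRin [ 0.5536 -0.0282] [-0.0507 -0.0708]
panelRout [ 0.5444 -0.0268] [-0.06   -0.0706]
lip1 [ 0.5741 -0.0324] [-0.0298 -0.0725]
lip2 [ 0.5178 -0.0245] [-0.0866 -0.0715]
pl1 [ 0.5404 -0.1712] [-0.0461 -0.2143]
pl2 [ 0.5386 -0.1828] [-0.0465 -0.226 ]
pl3 [ 0.4971 -0.177 ] [-0.0883 -0.2254]
pl4 [ 0.5001 -0.1649] [-0.0868 -0.2131]
pot [ 0.7527 -0.0247] [ 0.1464 -0.0427]
knob [0.5417 0.0469] [-0.0718  0.0023]
pellet [ 0.5347 -0.0765] [-0.0635 -0.1211]
tw1 [ 0.5633 -0.0556] [-0.0377 -0.0968]
tw2 [ 0.5099 -0.0462] [-0.0918 -0.0941]
tw3 [ 0.557  -0.1057] [-0.0377 -0.1473]
tw4 [ 0.5014 -0.0966] [-0.0941 -0.1451]
jar [0.56311971 0.24439694 0.085     ]
```

Measured values: the unit's yaw is -7.1°, the drawer is about 50 mm open, and the gap centre is at world (0.589, 0.049). First I'll align the tool with the unit and shut the fingers, then travel.

```bash
cat >> h.py <<'E'
O=np.array([.61266,.03577]);YAW=np.radians(-7.11);X=np.array([np.cos(YAW),np.sin(YAW)]);Y=np.array([-X[1],X[0]])
def where():
    s=observe();p=np.array(s['position']);R=np.array(s['tool_rot'])
    print('t',s['time_s'],'unit',np.round([(p[:2]-O)@X,(p[:2]-O)@Y,p[2]],4),'yaw',np.degrees(np.arctan2(R[1,0],R[0,0])).round(2),'tilt',R[:2,2].round(4),'F',np.round(s['ft_force'],2),'w',s['grip_width'])
def togo(ux,uy,z):
    s=observe();p=np.array(s['position']);R=np.array(s['tool_rot']);t=O+ux*X+uy*Y
    print('togo tool xyz',(R.T@(np.array([*t,z])-p)).round(4))
E
python3 -m jog '[[0,0,0.127,0,0,0,0],[0,0,0.127,0,0,0,0],[0,0,0.127,0,0,0,0],[0,0,0,0.029,-0.0486,0,0],[0,0,0,0.029,-0.0486,0,0],[0,0,0,0.029,-0.0486,0,0],[0,0,0,0.029,-0.0486,0,0],[0,0,0,0.029,-0.0486,0,0],[0,0,0,0.029,-0.0486,0,0],[0,0,0,0.029,-0.0486,0,0]]' 30
python3 -m jog '[[0,0,0,0.029,-0.0486,0,0],[0,0,0,0.029,-0.0486,0,0],[0,0,0,0.029,-0.0486,0,0],[0,0,0,0.029,-0.0486,0,0],[0,0,0,0.029,-0.0486,0,0],[0,0,0,0,0,0,0]]'
python3 -c "
from h import *
where();togo(-.025,.01,.16)"
```

```text
time_s: 1.35
position: [0.384, -0.2179, 0.2312]
tool_rot: [[0.992, -0.124, -0.0], [-0.124, -0.992, 0.0], [-0.0, -0.0, -1.0]]
ft_force: [0.7, -0.4, -0.3]
grip_width: 0.0001
gripper_force: 0.0
time_s: 2.1
position: [0.5583, 0.0064, 0.2304]
tool_rot: [[0.993, -0.12, -0.001], [-0.12, -0.993, 0.001], [-0.001, -0.001, -1.0]]
ft_force: [0.4, -0.8, -0.1]
grip_width: -0.0001
gripper_force: 0.0
t 2.1 unit [-0.0503 -0.0358  0.2304] yaw -6.87 tilt [-0.001   0.0006] F [ 0.45 -0.84 -0.12] w -8.654744635803704e-05
togo tool xyz [ 0.0256 -0.0457  0.0704]
```

```bash
python3 -m jog '[[0,0,0,0.025,-0.045,0,0],[0,0,0,0,0,0.05,0],[0,0,0,0,0,0.05,0],[0,0,0,0,0,0,0]]'
python3 -c "
from h import *
where();togo(-.025,.01,.03)
grab('wrist','wr1.png')"
```

```text
time_s: 2.6
position: [0.5856, 0.0447, 0.1284]
tool_rot: [[0.992, -0.125, -0.008], [-0.125, -0.992, 0.001], [-0.008, 0.0, -1.0]]
ft_force: [0.5, -0.1, 1.4]
grip_width: -0.0001
gripper_force: 0.0
t 2.6 unit [-0.028   0.0055  0.1284] yaw -7.16 tilt [-0.0079  0.0008] F [ 0.48 -0.07  1.38] w -7.444859807113426e-05
togo tool xyz [ 0.0037 -0.0045  0.0984]
```

View pics/wr1.png

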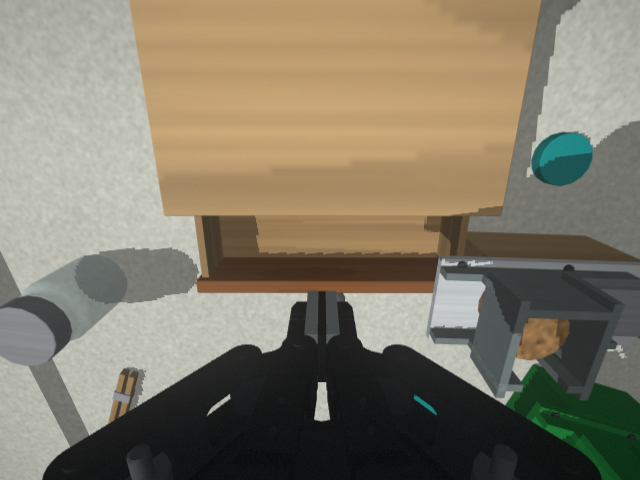

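The wrist view shows the shut finger tips at (320,295), in line with the panel edge, with the gap behind it at y=215–260. The jar at (60,310) and the grey tower at (540,340) are both clear. Next I lower into the gap.

```bash
python3 -m jog '[[0,0,0,0.003,-0.004,0,0],[0,0,0,0,0,0.03,0],[0,0,0,0,0,0.03,0],[0,0,0,0,0,0.03,0],[0,0,0,0,0,0.008,0],[0,0,0,0,0,0,0]]'
python3 -c "
from h import *
where()"
```

```text
time_s: 3.4
position: [0.592, 0.0487, 0.0346]
tool_rot: [[0.992, -0.124, 0.002], [-0.124, -0.992, -0.0], [0.002, -0.0, -1.0]]
ft_force: [0.8, 0.1, 0.6]
grip_width: 0.0003
gripper_force: 0.0
t 3.4 unit [-0.0221  0.0103  0.0346] yaw -7.12 tilt [ 0.002  -0.0002] F [0.81 0.1  0.59] w 0.00031195420192475575
```

```bash
python3 -m jog '[[0,0,0,-0.012,0,0.002,0],[0,0,0,-0.012,0,0,0],[0,0,0,-0.012,0,0,0],[0,0,0,-0.012,0,0,0],[0,0,0,-0.012,0,0,0],[0,0,0,-0.012,0,0,0],[0,0,0,-0.012,0,0,0],[0,0,0,-0.012,0,0,0],[0,0,0,-0.004,0,0,0],[0,0,0,0,0,0,0]]'
python3 -c "
from h import *
where()"
```

```text
time_s: 4.65
position: [0.4914, 0.0612, 0.0312]
tool_rot: [[0.992, -0.124, -0.001], [-0.124, -0.992, 0.0], [-0.001, 0.0, -1.0]]
ft_force: [-0.4, -0.3, -1.0]
grip_width: -0.0004
gripper_force: 0.0
t 4.65 unit [-0.1234  0.0103  0.0312] yaw -7.11 tilt [-0.0009  0.    ] F [-0.37 -0.32 -1.  ] w -0.0003661748776433503
```

```bash
for i in 1 2 3 4 5; do python3 -m jog '[[0,0,0,-0.003,0,0,0],[0,0,0,0,0,0,0]]' >/dev/null
python3 -c "
from h import *
where()"; done
```

```text
t 4.9 unit [-0.1261  0.0102  0.0312] yaw -7.12 tilt [-0.0004  0.    ] F [-0.21 -1.13  1.09] w -0.000248202005726698
t 5.15 unit [-0.128   0.0102  0.0314] yaw -7.12 tilt [ 0.0025 -0.0003] F [ 4.53  0.04 -3.14] w 0.00018517012429729022
t 5.4 unit [-0.128   0.0102  0.0318] yaw -7.15 tilt [ 0.0094 -0.0009] F [ 15.08  -0.25 -10.49] w 0.00012364855167161715
t 5.65 unit [-0.128   0.0101  0.0322] yaw -7.17 tilt [ 0.0163 -0.0015] F [ 26.76  -1.6  -16.37] w 0.0002650339353244523
t 5.9 unit [-0.128   0.01    0.0325] yaw -7.2 tilt [ 0.0231 -0.0021] F [ 37.18  -1.87 -24.89] w 0.00013399199025800453
```

The drawer is at its stop: 0.14 m, with the force rising. I'll back off, lift out and go behind the plunger.

```bash
python3 -m jog '[[0,0,0,0.02,0,0,0],[0,0,0,0.006,0,0,0],[0,0,0,0,0,-0.05,0],[0,0,0,0,0,-0.05,0],[0,0,0,0,0,-0.05,0],[0,0,0,0,0,0,0]]' | grep -E "pos|force"
python3 -c "
from h import *
where();togo(-.067,-.275,.18)
d=grab('top','top2.png')
import numpy as np
for u in (-.14,-.15): print(u,[proj(d,[*(O+u*X+v*Y),.056]).round(0) for v in (-.05,.09)])"
```

```text
position: [0.5033, 0.0599, 0.1844]
ft_force: [0.2, -0.9, -0.8]
gripper_force: 0.0
t 6.65 unit [-0.1115  0.0104  0.1844] yaw -7.1 tilt [ 0.0061 -0.0007] F [ 0.22 -0.94 -0.8 ] w 0.0003291379019889435
togo tool xyz [0.0444 0.2855 0.0047]
-0.14 [array([310., 293.]), array([240., 285.])]
-0.15 [array([309., 298.]), array([240., 290.])]
```

View pics/top2.png

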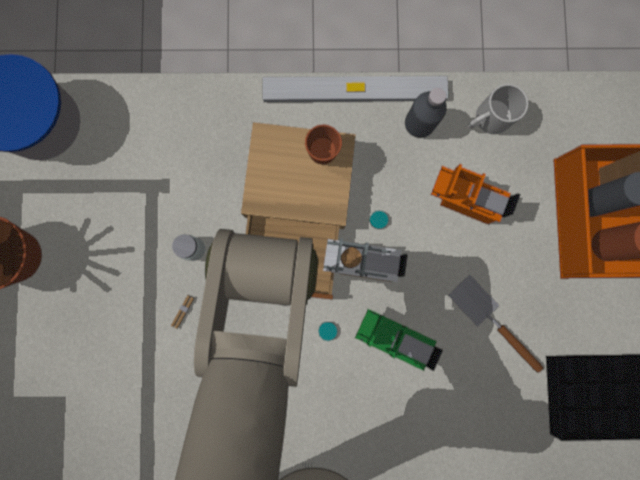

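The panel edge is visible at (322,295), where full opening predicts it, and nothing else has moved. Now I travel to the plunger side and lower.

```bash
python3 -m jog '[[0,0,0,0.0074,0.0476,0,0],[0,0,0,0.0074,0.0476,0,0],[0,0,0,0.0074,0.0476,0,0],[0,0,0,0.0074,0.0476,0,0],[0,0,0,0.0074,0.0476,0,0],[0,0,0,0.0074,0.0476,0,0],[0,0,0,0,0,0,0],[0,0,0,0,0,0,0]]' | grep -E "pos|force"
python3 -c "
from h import *
where();togo(-.067,-.275,.078)"
```

```text
position: [0.5108, -0.2282, 0.1799]
ft_force: [0.7, 0.2, 0.4]
gripper_force: 0.0
t 7.7 unit [-0.0684 -0.2745  0.1799] yaw -7.13 tilt [-0.0025  0.0021] F [0.69 0.2  0.39] w 0.00012162450324983045
togo tool xyz [0.0017 0.0007 0.1019]
```

```bash
python3 -m jog '[[0,0,0,0.001,0,0.034,0],[0,0,0,0,0,0.034,0],[0,0,0,0,0,0.034,0],[0,0,0,0,0,0,0],[0,0,0,0,-0.01,0,0],[0,0,0,0,-0.01,0,0],[0,0,0,0,-0.01,0,0],[0,0,0,0,0,0,0]]' >/dev/null
python3 -c "
from h import *
where();grab('scene')
c=grab('scene')['pixels'][200:340,220:360,::-1]
cv2.imwrite('pics/sc2.png',cv2.resize(c,None,fx=4,fy=4,interpolation=cv2.INTER_CUBIC))"
```

```text
t 8.7 unit [-0.0665 -0.2444  0.0798] yaw -7.04 tilt [ 0.0005 -0.0003] F [-0.04  0.37 -0.17] w 0.00014757563172143641
```

View pics/sc2.png

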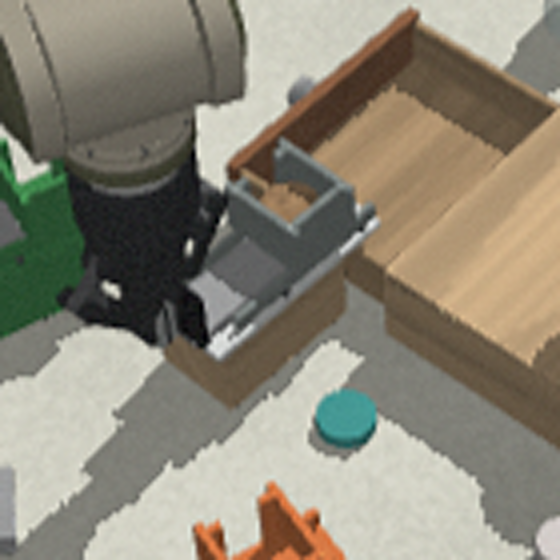

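The fingers, at crop (165,325), are right behind the black plate at (190,310). The drawer is fully out under the lip. Now I push.

```bash
python3 -m jog '[[0,0,0,0,-0.008,0,0],[0,0,0,0,-0.008,0,0],[0,0,0,0,-0.008,0,0],[0,0,0,0,-0.008,0,0],[0,0,0,0,-0.008,0,0],[0,0,0,0,-0.008,0,0],[0,0,0,0,-0.008,0,0],[0,0,0,0,-0.006,0,0],[0,0,0,0,0,0,0]]' >/dev/null
for i in 1 2 3 4 5; do python3 -c "
from h import *
where()"; python3 -m jog '[[0,0,0,0,-0.0025,0,0],[0,0,0,0,0,0,0]]' >/dev/null; done;  python3 -c "
from h import *
where()"
```

```text
t 9.925 unit [-0.0654 -0.1838  0.0798] yaw -7.11 tilt [ 0.0029 -0.0025] F [ 3.6  -6.27 -0.32] w -3.588495269389328e-05
t 10.175 unit [-0.0653 -0.1816  0.0798] yaw -7.14 tilt [ 0.003  -0.0026] F [ 3.81 -8.08 -0.45] w 5.5855716400853164e-05
t 10.425 unit [-0.0653 -0.1792  0.0798] yaw -7.14 tilt [ 0.0031 -0.0026] F [ 3.99 -7.91 -1.  ] w 0.00027529437855090247
t 10.675 unit [-0.0653 -0.1767  0.0798] yaw -7.14 tilt [ 0.0031 -0.0027] F [ 4.12 -7.72 -0.41] w 1.018815260821186e-05
t 10.925 unit [-0.0652 -0.1763  0.0799] yaw -7.14 tilt [ 0.0029 -0.0063] F [  1.43 -18.25  -1.65] w -0.00041321937087176357
t 11.175 unit [-0.0651 -0.1761  0.08  ] yaw -7.16 tilt [ 0.0025 -0.0102] F [ -2.94 -30.16  -2.39] w 6.142842382347323e-05
```

The plunger is at its stop, so I retreat and check.

```bash
python3 -m jog '[[0,0,0,0,0.015,0,0],[0,0,0,0,0.015,0,0],[0,0,0,0,0.015,0,0],[0,0,0,0,0.015,0,0],[0,0,0,0,0.02,0,0],[0,0,0,0,0.02,0,0],[0,0,0,0,0,0,0],[0,0,0,0,0,-0.05,0],[0,0,0,0,0,-0.05,0],[0,0,0,0,0,0,0]]' >/dev/null
python3 -c "
from h import *
where()
c=grab('top')['pixels'][190:320,230:420,::-1]
cv2.imwrite('pics/t3.png',cv2.resize(c,None,fx=3.5,fy=3.5,interpolation=cv2.INTER_CUBIC));togo(-.195,.035,.18)"
```

```text
t 12.425 unit [-0.0653 -0.2708  0.1829] yaw -7.08 tilt [ 0.0061 -0.0039] F [-0.04  0.41 -0.97] w 0.00022374712925938713
togo tool xyz [-1.286e-01 -3.055e-01 -1.000e-04]
```

View pics/t3.png

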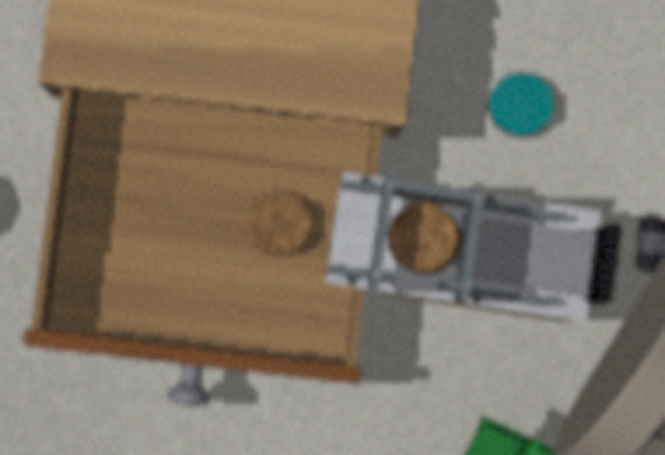

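The pellet lies flat in the drawer at crop (283,222), the plunger has sprung back to (605,262), and the drawer is still fully out. Next I go to the outside of the panel, beside the knob.

```bash
python3 -m jog '[[0,0,0,-0.0184,-0.0444,0,0],[0,0,0,-0.0184,-0.0444,0,0],[0,0,0,-0.0184,-0.0444,0,0],[0,0,0,-0.0184,-0.0444,0,0],[0,0,0,-0.0184,-0.0444,0,0],[0,0,0,-0.0184,-0.0444,0,0],[0,0,0,-0.0184,-0.0444,0,0],[0,0,0,0,0,0,0],[0,0,0,0,0,0,0]]' >/dev/null
python3 -c "
from h import *
where();togo(-.195,.042,.028)"
```

```text
t 13.6 unit [-0.1956  0.0399  0.1786] yaw -7.08 tilt [-0.0016 -0.    ] F [ 0.26 -0.83 -0.85] w -0.00029062020889280367
togo tool xyz [ 0.0009 -0.0022  0.1506]
```

```bash
python3 -m jog '[[0,0,0,0.001,-0.002,0.04,0],[0,0,0,0,0,0.04,0],[0,0,0,0,0,0.04,0],[0,0,0,0,0,0.03,0],[0,0,0,0,0,0,0],[0,0,0,0.01,0,0,0],[0,0,0,0.01,0,0,0],[0,0,0,0.006,0,0,0],[0,0,0,0.008,0,0,0],[0,0,0,0.008,0,0,0]]' >/dev/null
python3 -c "
from h import *
where()"
python3 -m jog '[[0,0,0,0.01,0,0,0],[0,0,0,0.01,0,0,0],[0,0,0,0.01,0,0,0],[0,0,0,0.01,0,0,0],[0,0,0,0.01,0,0,0],[0,0,0,0.01,0,0,0],[0,0,0,0.01,0,0,0],[0,0,0,0.01,0,0,0],[0,0,0,0.01,0,0,0],[0,0,0,0.01,0,0,0]]' >/dev/null
python3 -c "
from h import *
where()"
```

```text
t 14.85 unit [-0.1522  0.042   0.0294] yaw -7.11 tilt [-0.0005  0.    ] F [-2.53  0.27  1.25] w -0.00018714287526651978
t 16.1 unit [-0.0517  0.0419  0.0293] yaw -7.12 tilt [-0.0001 -0.    ] F [-1.62 -1.08 -0.83] w 3.016120021301046e-05
```

```bash
python3 -m jog '[[0,0,0,0.008,0,0,0],[0,0,0,0.008,0,0,0],[0,0,0,0.006,0,0,0],[0,0,0,0,0,0,0]]' >/dev/null
for i in 1 2 3 4 ; do python3 -c "
from h import *
where()"; python3 -m jog '[[0,0,0,0.003,0,0,0],[0,0,0,0,0,0,0]]' >/dev/null; done;  python3 -c "
from h import *
where()"
```

```text
t 16.6 unit [-0.0298  0.0421  0.0294] yaw -7.12 tilt [0.0011 0.0001] F [-0.43  0.38 -0.08] w 0.00027283124248077745
t 16.85 unit [-0.0272  0.0421  0.0294] yaw -7.11 tilt [0.0004 0.    ] F [ 0.13  0.15 -0.27] w -0.00021244200327653757
t 17.1 unit [-0.0241  0.042   0.0294] yaw -7.12 tilt [0.0005 0.    ] F [-0.45  0.35 -0.76] w 0.0001432781759690999
t 17.35 unit [-0.0211  0.0419  0.0294] yaw -7.12 tilt [ 0.0005 -0.    ] F [-0.45 -0.23  0.59] w -3.596817132278413e-05
t 17.6 unit [-0.02    0.042   0.0292] yaw -7.1 tilt [-0.0043  0.0002] F [-7.9   0.94  4.07] w 8.520581177874716e-05
```

```bash
python3 -m jog '[[0,0,0,0.003,0,0,0],[0,0,0,0,0,0,0]]' >/dev/null;  python3 -c "
from h import *
where()"
python3 -m jog '[[0,0,0,-0.02,0,0,0],[0,0,0,-0.03,0,0,0],[0,0,0,-0.03,0,0,0],[0,0,0,-0.03,0,0,0],[0,0,0,-0.03,0,-0.03,0],[0,0,0,-0.03,0,-0.04,0],[0,0,0,0,0,-0.04,0],[0,0,0,0,0,-0.04,0],[0,0,0,0,0,0,0],[0,0,0,0,0,0,0]]' >/dev/null
python3 -c "
from h import *
where()
grab('scene','end.png')"
```

```text
t 17.85 unit [-0.02    0.042   0.0293] yaw -7.08 tilt [-0.0114  0.0005] F [-22.48   0.07  15.17] w -0.00016257764454080393
t 19.1 unit [-0.1856  0.0419  0.1788] yaw -7.12 tilt [-0.0007  0.    ] F [-0.71  0.6  -0.79] w -0.0004664429638117302
```

View pics/end.png

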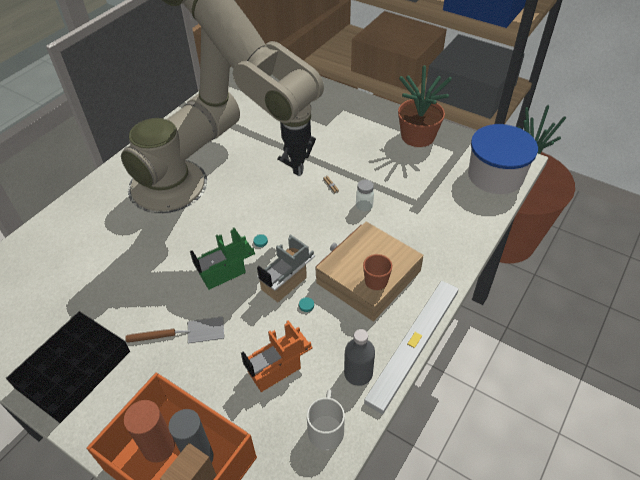

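The drawer is shut, with the knob at (333,248) close to the unit. The pot (377,271), jar (364,193), peg (330,184) and trowel (180,333) are where they were, and the arm is clear.

```bash
python3 -c "
from rig import job
print(job.close_job())"
```

```text
the job is handed in; nothing more can be done
None
```

The job is handed in at about 19 s of the 64 s allowed: the drawer was pulled out to its stop, one plunger stroke dropped one pellet into it, and it was pushed shut with the pellet inside and nothing else moved.

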